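# Release and open the spice rack's ratchet stop

### The arm

A 6-joint arm with a two-finger parallel gripper is mounted at the origin on a cart in front of the work surface, level with it; the furniture and walls round the work are solid. World frame = base frame: x ahead of the robot, y to its left, z up, the work surface at z = 0. Lengths are in m, angles in rad, forces in N, time in s.
With the tool pointing down it reaches from about 0.225 to 0.875 m from the base axis. Payload 3.4 kg.
Tool frame: the origin (TCP) lies at the very end of the fingers, on their centre line; the grasp point (between the pads) lies 19 mm behind it; z points along the fingers, y is the line along which they close (so a half turn about z gives the same grasp; the last joint's range is limited). The gripper opens to 85 mm and grips with 20 to 120 N. Pads are 22 mm wide; open, the fingers measure 114 mm over their backs; the gripper's body (76 mm by 85 mm) begins 54 mm behind the grasp point. The pads swing forward as they close: fully open they stand 13 mm farther back than shut.
Start: joints at [-1.349, 0.276, 1.505, -0, 1.361, -0.121], TCP at [0.193, -0.542, 0.231] pointing down, gripper open.
Joint ranges: [-2.89, 2.89], [-0.75, 2.08], [0.22, 2.7], [-1.18, 4.32], [0.11, 2.71], [-2.7, 2.7]. Speed limits (rad/s): [2.57, 2.57, 3.14, 3.14, 3.14, 3.14].

### API

Orientations are given as a unit quaternion [w, x, y, z].
In Python, from rig import get_state, optics, sign_off gives the robot as it stands.
- The arm moves only by the tool send_rows, never from a script. Its argument "increments" is a list of rows, each an object with "gripper": the gripper's target within -1 to 1 (shut at 1, half-way at 0, fully open at -1); "linear": the shift along the world's x, y, z in m, a list of three; "delta_rot": the turn, a rotation vector about the world's x, y, z in rad, a list of three. In form: [{"gripper": gripper, "linear": [dx, dy, dz], "delta_rot": [rx, ry, rz]}, ...]. A call has 1 to 8 rows; each row is the pose to reach, as a shift and turn from the pose commanded when the call began; what a row does not reach only later rows make up. A row lasts 1/10 s, in which the tool goes at most 50 mm and 8.59 degrees, less where a joint would pass 70% of its speed; a pose out of reach is approached as far as the arm can. A call with a gripper value outside its range is refused whole. The fingers move at their own pace and stop on an object; "newtons" is the grip in N (left out, the last holds). Time passes only in rows, so rows that repeat a pose let the fingers close. It gives the time, the measured TCP pose, the force, the opening and the grip force at its end, in the units of the state.
- get_state(): the state, without advancing time (a new reading comes with each control period).
- optics.get_image(name): name is "scene" or "top" or "wrist"; returns a dict with "pixels" (400x640x3 uint8, blue, green, red), "K" (3x3 intrinsics, pixels), "rvec" (rotation vector, rad) and "tvec" (3), from world to camera coordinates, as OpenCV has them; the wrist camera has in their place "T_tool_cam" (4x4, takes a point from camera to tool coordinates, whose origin is the TCP and whose axes are the flange's). Camera axes: x right, y down, z forward; pixel columns grow to the right and rows downward; lengths in m; the calibration is good to about 2 mm. A picture is of the moment at which its call begins: read the wrist's pose just before it. There is no depth.
- sign_off(): hands the job in; it is judged then, once.
The state is a dict: "clock": time; "qpos": joint angles; "qd": joint speeds; "effort": joint torques, N m; "position": TCP position; "ee_rot": TCP orientation; "contact_force": force on the tool from outside, world axes, zero at the start; "moment": the same for the moment, N m; "width": finger opening in m; "gripper_force": force on a finger pad.
Only numpy, scipy, OpenCV 4.12 (cv2) and the standard library are available. Lean on these libraries where they do the work, as an engineer would, in place of code of your own. Each camera call takes 0.05 s, during which the arm holds its last target. There are 200 camera calls.

### The job

Make room for more jars in the spice rack: press down the orange ratchet release on the black sliding stop and, keeping it pressed, push the stop back along its bar, away from the jars, until it is fully home against the black end block; then let go and move clear. Leave the jars and the measuring cup standing where they are.

Things in the scene. Friction and masses are not known exactly. Their poses are not given: they have to be found in the camera images.
- rack: fixed wooden spice rack, base 146 x 310 x 12 mm; origin on the island under its middle; x across it (away from the robot at yaw 0), y along the bar towards the black end block, z up. Steel bar with saw teeth along y at x = -45 mm, teeth to z = 50 mm. Jars stand in the tray (floor z = 12, middle x = +30 mm) between an end wall (y = -149, 90 mm high) and the sliding stop.
- jar_stop (a joint): travel (m) of the black sliding stop along the bar: 0 beside the jars, 0.160 fully home at the end block; grows along the rack's +y. Slides at under 2 N once the ratchet is free. While the release is up the ratchet blocks +y; the other way it clicks along. It cannot leave the bar.
- release (a joint): angle (rad) of the orange ratchet release, a spring rocker on the stop: 0 up (to 0.13 while the pawl rides on a tooth), 0.22 fully down. The ratchet is free above about 0.16 (pad 5 mm down). It springs up and engages again when let go, so keep it down while the stop is pushed.
- release_pad (a point): centre of the top face of the orange pad (28 mm across the bar, 26 mm along it), 66 mm above the island when up. Press straight down: 2 N to start, 4 N fully down, 6 mm travel. The pad tilts as it goes down. It is open above, at both sides and towards -y; jar edges stay 50 mm from the bar's middle line.
- push_face (a point): on the stop's black cover, 17 mm further along +y than the pad's centre: middle of the upright face (44 mm wide, z = 74 to 86 mm) that looks along -y over the pad. A fingertip on the pad moves the stop by friction or by pushing this face.
- end_block (a point): middle of the face of the black end block that looks along -y, on the bar's line, 44 mm wide, 66 mm high (top at z = 77 mm); the stop's far end touches it when fully home.
- spice_a: spice jar with a black lid, 45 mm across, 105 mm tall, loose, standing in the rack's tray (the two may stand in either order); origin at the middle of its foot, z up. To be left alone.
- spice_d: spice jar with a white lid, 44 mm across, 109 mm tall, loose, standing in the rack's tray (the two may stand in either order); origin at the middle of its foot, z up. To be left alone.
- spice_e: spice jar with a yellow lid, 45 mm across, 100 mm tall, standing loose on the island to the left of the rack; origin at the middle of its foot, z up. To be left alone.
- measure_cup: blue measuring cup with a flat handle, 60 x 115 x 38 mm, loose on the island behind the rack; origin at the middle of its underside, z up. To be left alone.

How it is judged:
By the outcome, as a careful person would: the job done as asked, in the order asked, and still so for the second after the job is handed in, with the robot touching nothing.
It also fails if it takes over 29 s, if anything falls off the work surface, if the arm or the gripper's body presses on something with over 40 N, if the wrist force passes 120 N, or if a joint passes its speed limit or range.

## Working session

There is one attempt and no reset: what is moved stays moved. The work goes in short steps, Python scripts to look and compute and a tool call to move; the robot and the scene stay as the last step left them, time stands still between calls to the robot, and variables do not carry over. Pictures are saved under pics/ and viewed, at most 10 in all, crops included, and the job is handed in when it is done.

Besides the shell and the picture viewer there is one more tool, called after "Call:" as a command line: name --argument value ..., lists and objects as JSON in quotes. send_rows: Moves the arm, as the interface text tells. Its arguments: {"type":"object","properties":{"increments":{"type":"array"},"newtons":{"type":"number"}},"required":["increments"]}

```bash
mkdir -p pics; cat > h.py <<'E'
import numpy as np, cv2
from rig import get_state, optics, sign_off
def ray(im,u,v):
    K=im["K"]; R=cv2.Rodrigues(np.array(im["rvec"],float))[0]; t=np.array(im["tvec"],float).ravel()
    d=R.T@np.linalg.inv(K)@np.array([u,v,1.]); return -R.T@t,d/np.linalg.norm(d)
def onz(im,u,v,z):
    c,d=ray(im,u,v); return c+d*(z-c[2])/d[2]
def tri(a,b):
    A=np.zeros((3,3));y=np.zeros(3)
    for c,d in (a,b):
        P=np.eye(3)-np.outer(d,d);A+=P;y+=P@c
    return np.linalg.solve(A,y)
E
python3 - <<'E'
from h import *
for n in("scene","top"):
    im=optics.get_image(n);cv2.imwrite(f"pics/{n}.png",im["pixels"]);np.save(f"{n}.npy",im,allow_pickle=True)
    h=cv2.cvtColor(im["pixels"],cv2.COLOR_BGR2HSV)
    m=cv2.inRange(h,(5,180,120),(16,255,255))
    N,_,s,c=cv2.connectedComponentsWithStats(m)
    for i in range(1,N):
        if s[i,4]>15: print(n,s[i],c[i],onz(im,*c[i],.066))
print(get_state())
E
```

```text
scene [110 278  18  20 171] [119.93567251 288.77777778] [0.87017399 0.44576545 0.066     ]
scene [141 287  22  21 198] [153.72727273 298.73232323] [0.78214146 0.42370006 0.066     ]
scene [  81  299   73   64 1961] [117.14482407 330.0836308 ] [0.79685836 0.52430041 0.066     ]
scene [ 39 339  33  33 550] [ 57.94727273 355.97454545] [0.8616471  0.63273364 0.066     ]
top [ 84 107  52  44 780] [109.29358974 131.23333333] [0.80119411 0.53039672 0.066     ]
top [ 49 112  20  19 137] [ 61.47445255 123.94890511] [0.82313588 0.66296265 0.066     ]
top [ 65 130  17   5  20] [ 73.  131.3] [0.80209611 0.63057182 0.066     ]
top [ 58 136  24  20 159] [ 72.53459119 146.71698113] [0.75886348 0.63065952 0.066     ]
top [127 136  16  20  87] [135.59770115 147.59770115] [0.75445003 0.45689453 0.066     ]
top [ 79 151  18  19 136] [ 88.30882353 160.80147059] [0.71904828 0.58626171 0.066     ]
top [ 98 156   8   9  17] [101.23529412 160.05882353] [0.72070943 0.55079648 0.066     ]
{'clock': 0.1, 'qpos': array([-1.34902591e+00,  2.76544901e-01,  1.50602676e+00,  1.96176174e-05,
        1.36070235e+00, -1.21007792e-01]), 'qd': array([-7.19068829e-05, -2.47611142e-04, -1.15701970e-03, -5.41991614e-04,
       -1.61236423e-03, -7.01335879e-04]), 'effort': array([ 9.94779766e-04, -4.17701590e+01, -2.46406084e+01, -2.67261321e-04,
        5.87479080e-03,  1.14173835e-05]), 'position': array([ 0.19315149, -0.54107904,  0.23051066]), 'ee_rot': array([-8.40097590e-04,  9.85348806e-01,  1.70549180e-01, -3.27574764e-05]), 'contact_force': array([-0.50654089, -0.402662  , -0.44994978]), 'moment': array([-0.03876721,  0.02778896,  0.00916651]), 'gripper_force': 0.0, 'width': 0.08523756232486768}
```

View pics/scene.png

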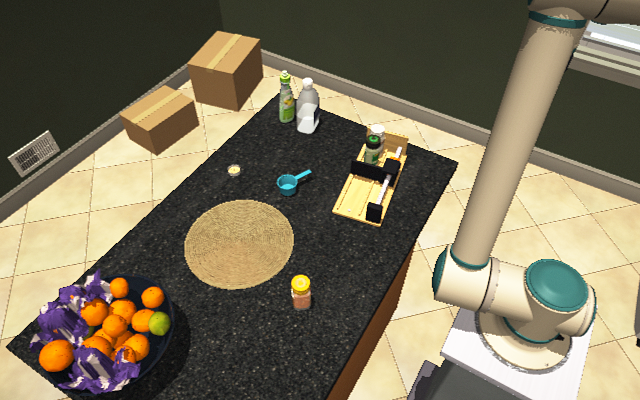

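View pics/top.png

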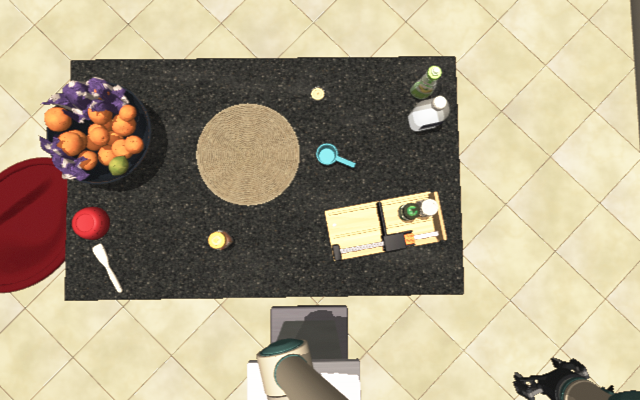

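The scene view shows the rack at about (375,185). In the top view the rack spans (325-445, 193-260), the orange pad is near (409,239), the end block near (336,253) and the jars near (410,211) and (429,207). I'll enlarge this area.

```bash
python3 - <<'E'
from h import *
im=np.load("top.npy",allow_pickle=True).item()
s=np.load("scene.npy",allow_pickle=True).item()
a=cv2.resize(im["pixels"][185:270,315:455],None,fx=5,fy=5,interpolation=2)
cv2.imwrite("pics/c1.png",a)
h=cv2.cvtColor(im["pixels"],cv2.COLOR_BGR2HSV)[185:270,315:455]
m=cv2.inRange(h,(4,200,150),(17,255,255))
N,_,st,c=cv2.connectedComponentsWithStats(m)
for i in range(1,N):
    if st[i,4]>5:
        p=c[i]+[315,185];print(st[i],p,onz(im,*p,.066))
for p in [(336,253),(326,212),(335,260),(436,193),(446,238)]: print(p,onz(im,*p,.012))
E
```

```text
(336, 253) [ 0.45446106 -0.09583992  0.012     ]
(326, 212) [ 0.57179176 -0.06892131  0.012     ]
(335, 260) [ 0.43468537 -0.09268716  0.012     ]
(436, 193) [ 0.62265501 -0.38714189  0.012     ]
(446, 238) [ 0.49293793 -0.41175202  0.012     ]
```

View pics/c1.png

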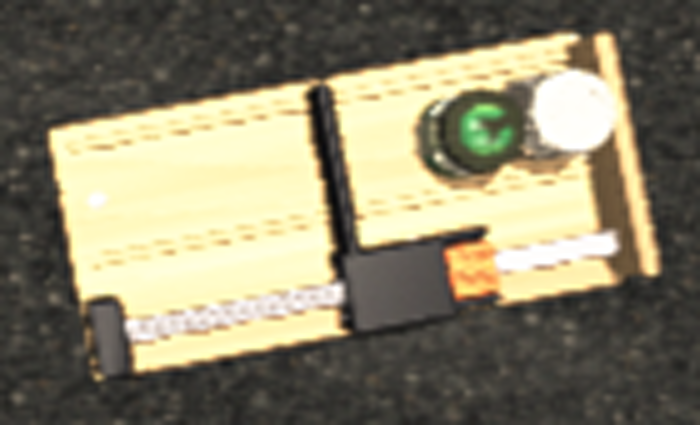

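```bash
python3 - <<'E'
from h import *
im=np.load("top.npy",allow_pickle=True).item()
f=lambda x,y,z:onz(im,x/5+315-.4,y/5+185-.4,z)
pad=f(472,270,.066); a=f(617,243,.05); b=f(128,330,.05); e=f(128,332,.077);cov=f(448,275,.086)
d=b-a; print(pad,a,b,e,cov,np.degrees(np.arctan2(d[1],d[0])), np.linalg.norm(pad-e))
# edges of base
for p,q in [((50,130),(580,37)),((100,378),(655,275))]:
    p=f(*p,.012);q=f(*q,.012);d=p-q;print(np.degrees(np.arctan2(d[1],d[0])),np.linalg.norm(d))
E
```

```text
[ 0.49355854 -0.29458427  0.066     ] [ 0.50718476 -0.37907262  0.05      ] [ 0.46269088 -0.10605106  0.05      ] [ 0.46274052 -0.10469859  0.077     ] [ 0.49138921 -0.27749217  0.086     ] 99.25602827281966 0.19268451531199837
99.23829320627063 0.3106852742152564
99.65469993643856 0.32349361325012244
```

Call:
send_rows --increments '[{"gripper": 1,"linear": [0.04,0.03,0],"delta_rot": [0,0,-0.04]},{"gripper": 1,"linear": [0.08,0.06,0],"delta_rot": [0,0,-0.08]},{"gripper": 1,"linear": [0.12,0.09,0],"delta_rot": [0,0,-0.12]},{"gripper": 1,"linear": [0.16,0.12,0],"delta_rot": [0,0,-0.18]},{"gripper": 1,"linear": [0.2,0.15,0],"delta_rot": [0,0,-0.18]},{"gripper": 1,"linear": [0.24,0.19,0],"delta_rot": [0,0,-0.18]},{"gripper": 1,"linear": [0.28,0.22,0],"delta_rot": [0,0,-0.18]},{"gripper": 1,"linear": [0.3,0.24,-0.01],"delta_rot": [0,0,-0.18]}]'

```text
clock: 0.9
position: [0.4962, -0.2998, 0.2221]
ee_rot: [0.001, 0.997, 0.082, 0.001]
contact_force: [0.8, -0.2, 0.4]
width: 0.0001
gripper_force: 0.0
```

Call:
send_rows --increments '[{"gripper": 1,"linear": [0,0,0],"delta_rot": [0,0,0]},{"gripper": 1,"linear": [0,0,0],"delta_rot": [0,0,0]},{"gripper": 1,"linear": [0,0,0],"delta_rot": [0,0,0]}]'

```text
clock: 1.2
position: [0.4926, -0.3022, 0.2212]
ee_rot: [0.0, 0.997, 0.081, -0.0]
contact_force: [-0.5, -0.1, 0.5]
width: 0.0001
gripper_force: 0.0
```

```bash
cat > w.py <<'E'
from h import *
import sys
from scipy.spatial.transform import Rotation as R
st=get_state(); im=optics.get_image("wrist")
q=st["ee_rot"]; T=np.eye(4);T[:3,:3]=R.from_quat([q[1],q[2],q[3],q[0]]).as_matrix();T[:3,3]=st["position"]
W=np.linalg.inv(T@im["T_tool_cam"]); im["rvec"]=cv2.Rodrigues(W[:3,:3])[0];im["tvec"]=W[:3,3]
cv2.imwrite(f"pics/{sys.argv[1]}.png",im["pixels"]);np.save(sys.argv[1]+".npy",im,allow_pickle=True)
h=cv2.cvtColor(im["pixels"],cv2.COLOR_BGR2HSV)
m=cv2.inRange(h,(4,180,120),(18,255,255))
N,_,s,c=cv2.connectedComponentsWithStats(m)
for i in range(1,N):
    if s[i,4]>100: print(s[i],c[i],onz(im,*c[i],.066))
print(st["clock"],st["position"],st["ee_rot"],st["contact_force"],st["width"])
E
python3 w.py w1
```

```text
[293 164  33  30 629] [309.59618442 180.063593  ] [ 0.49239375 -0.29498439  0.066     ]
1.2 [ 0.49255718 -0.30223735  0.22120562] [ 1.67921812e-04  9.96715260e-01  8.09843084e-02 -4.51325284e-04] [-0.45277629 -0.05268497  0.46327586] 0.00012430791581103106
```

View pics/w1.png

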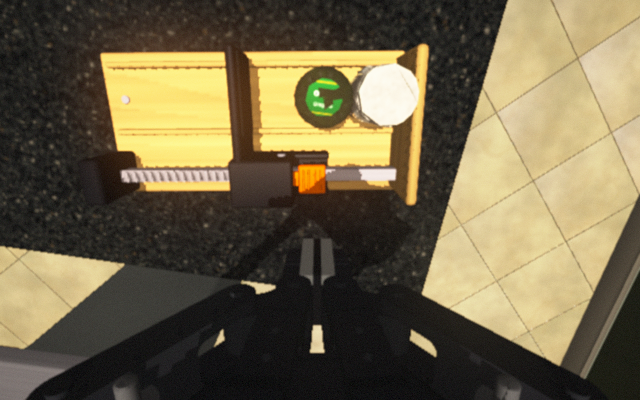

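The wrist view shows the orange pad at (310,180), right of the black cover at (262,183). The end block is at (108,178), and the jars stand clear above. The two pad estimates agree to 1 mm, so I'll descend.

Call:
send_rows --increments '[{"gripper": 1,"linear": [0,0.004,-0.03],"delta_rot": [0,0,0]},{"gripper": 1,"linear": [0,0.004,-0.06],"delta_rot": [0,0,0]},{"gripper": 1,"linear": [0,0.004,-0.09],"delta_rot": [0,0,0]},{"gripper": 1,"linear": [0,0.004,-0.115],"delta_rot": [0,0,0]},{"gripper": 1,"linear": [0,0.004,-0.13],"delta_rot": [0,0,0]},{"gripper": 1,"linear": [0,0.004,-0.13],"delta_rot": [0,0,0]},{"gripper": 1,"linear": [0,0.004,-0.13],"delta_rot": [0,0,0]}]'

```text
clock: 1.95
position: [0.4929, -0.2987, 0.0918]
ee_rot: [0.0, 0.997, 0.08, 0.0]
contact_force: [-0.0, 0.2, 0.8]
width: -0.0002
gripper_force: 0.0
```

```bash
python3 w.py w2
```

```text
[ 282  209   55   40 1698] [309.6631331  225.72084806] [ 0.49785945 -0.29358883  0.066     ]
1.95 [ 0.49294192 -0.29870677  0.0918303 ] [2.90012008e-04 9.96754634e-01 8.04989883e-02 1.65844085e-04] [-0.03453795  0.19149481  0.8036572 ] -0.000195125740869213
```

View pics/w2.png

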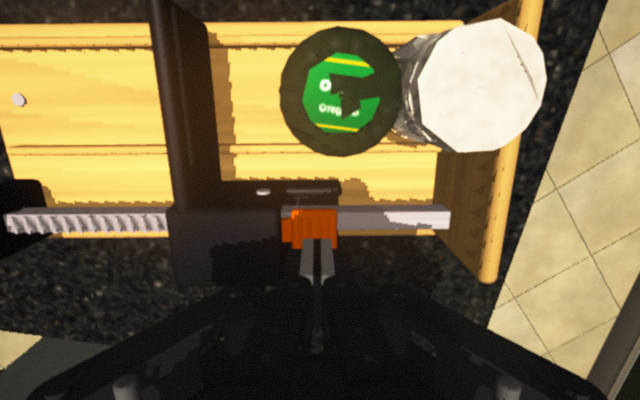

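The tip, at (316,240), is over the pad at (310,226) and about 4 mm behind its centre along the bar. I'll shift 2 mm and press.

Call:
send_rows --increments '[{"gripper": 1,"linear": [0,0.002,-0.01],"delta_rot": [0,0,0]},{"gripper": 1,"linear": [0,0.002,-0.02],"delta_rot": [0,0,0]},{"gripper": 1,"linear": [0,0.002,-0.026],"delta_rot": [0,0,0]},{"gripper": 1,"linear": [0,0.002,-0.028],"delta_rot": [0,0,0]},{"gripper": 1,"linear": [0,0.002,-0.028],"delta_rot": [0,0,0]}]'

```text
clock: 2.5
position: [0.4931, -0.2957, 0.0633]
ee_rot: [0.0, 0.997, 0.081, -0.0]
contact_force: [-1.9, -0.7, 2.0]
width: -0.0002
gripper_force: 1.1
```

Call:
send_rows --increments '[{"gripper": 1,"linear": [0,0,-0.002],"delta_rot": [0,0,0]},{"gripper": 1,"linear": [0,0,-0.003],"delta_rot": [0,0,0]},{"gripper": 1,"linear": [0,0,-0.003],"delta_rot": [0,0,0]}]'

```text
clock: 2.8
position: [0.4932, -0.2957, 0.061]
ee_rot: [0.0, 0.997, 0.081, -0.0]
contact_force: [-2.4, -0.3, 5.6]
width: 0.0002
gripper_force: 3.1
```

Call:
send_rows --increments '[{"gripper": 1,"linear": [0,0,-0.001],"delta_rot": [0,0,0]},{"gripper": 1,"linear": [0,0,-0.001],"delta_rot": [0,0,0]},{"gripper": 1,"linear": [-0.001,0.005,-0.001],"delta_rot": [0,0,0]},{"gripper": 1,"linear": [-0.002,0.01,-0.001],"delta_rot": [0,0,0]},{"gripper": 1,"linear": [-0.0025,0.015,-0.001],"delta_rot": [0,0,0]},{"gripper": 1,"linear": [-0.0033,0.02,-0.001],"delta_rot": [0,0,0]}]'

```text
clock: 3.4
position: [0.4899, -0.2762, 0.0608]
ee_rot: [0.001, 0.997, 0.082, 0.0]
contact_force: [-3.7, -1.3, 9.7]
width: -0.0002
gripper_force: 5.4
```

Call:
send_rows --increments '[{"gripper": 1,"linear": [-0.0016,0.01,0],"delta_rot": [0,0,0]},{"gripper": 1,"linear": [-0.0032,0.02,0],"delta_rot": [0,0,0]},{"gripper": 1,"linear": [-0.0049,0.03,0],"delta_rot": [0,0,0]},{"gripper": 1,"linear": [-0.0065,0.04,0],"delta_rot": [0,0,0]},{"gripper": 1,"linear": [-0.0082,0.05,0],"delta_rot": [0,0,0]},{"gripper": 1,"linear": [-0.0098,0.06,0],"delta_rot": [0,0,0]},{"gripper": 1,"linear": [-0.0115,0.07,0],"delta_rot": [0,0,0]},{"gripper": 1,"linear": [-0.0131,0.08,0],"delta_rot": [0,0,0]}]'

```text
clock: 4.2
position: [0.4762, -0.1958, 0.0607]
ee_rot: [0.001, 0.997, 0.082, -0.0]
contact_force: [-4.9, -2.4, 13.2]
width: 0.0001
gripper_force: 6.4
```

```bash
python3 w.py w3
```

```text
[ 279  225   66   42 1056] [312.58712121 238.59753788] [ 0.48730521 -0.19174033  0.066     ]
4.2 [ 0.47624571 -0.19581034  0.06071495] [ 7.82838781e-04  9.96656940e-01  8.16959011e-02 -3.33176624e-04] [-4.86051835 -2.36045619 13.1742596 ] 0.00013851409956584137
```

View pics/w3.png

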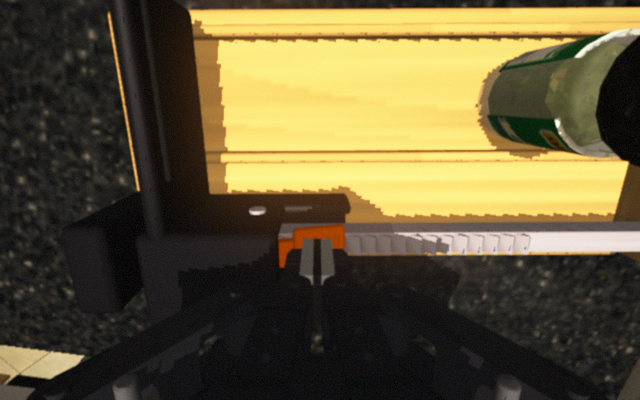

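The stop is travelling with the fingertip, which is on the pad at (315,240). The jars haven't moved. I'll keep pushing.

Call:
send_rows --increments '[{"gripper": 1,"linear": [-0.0016,0.01,0.0003],"delta_rot": [0,0,0]},{"gripper": 1,"linear": [-0.0032,0.02,0.0003],"delta_rot": [0,0,0]},{"gripper": 1,"linear": [-0.0049,0.03,0.0003],"delta_rot": [0,0,0]},{"gripper": 1,"linear": [-0.0065,0.04,0.0003],"delta_rot": [0,0,0]},{"gripper": 1,"linear": [-0.0078,0.048,0.0003],"delta_rot": [0,0,0]},{"gripper": 1,"linear": [-0.0086,0.053,0.0003],"delta_rot": [0,0,0]},{"gripper": 1,"linear": [-0.0091,0.056,0.0003],"delta_rot": [0,0,0]}]'

```text
clock: 4.95
position: [0.4754, -0.1762, 0.0627]
ee_rot: [0.035, 0.995, 0.095, 0.004]
contact_force: [-11.8, -113.3, -31.6]
width: -0.0
gripper_force: 55.3
```

Call:
send_rows --increments '[{"gripper": 1,"linear": [-0.0003,0.002,0],"delta_rot": [0,0,0]},{"gripper": 1,"linear": [-0.0006,0.004,0],"delta_rot": [0,0,0]},{"gripper": 1,"linear": [-0.0006,0.004,0],"delta_rot": [0,0,0]}]'

```text
clock: 5.25
position: [0.4754, -0.1763, 0.0628]
ee_rot: [0.038, 0.995, 0.097, 0.003]
contact_force: [-9.8, -114.8, -33.3]
width: -0.0001
gripper_force: 55.6
```

Blocked with a high force, so I'll back off at once.

Call:
send_rows --increments '[{"gripper": 1,"linear": [0.004,-0.025,0],"delta_rot": [0,0,0]},{"gripper": 1,"linear": [0.0065,-0.04,0],"delta_rot": [0,0,0]},{"gripper": 1,"linear": [0.0065,-0.04,0],"delta_rot": [0,0,0]}]'

```text
clock: 5.55
position: [0.4756, -0.1796, 0.0611]
ee_rot: [0.002, 0.997, 0.079, 0.002]
contact_force: [-0.5, -1.1, 12.2]
width: 0.0003
gripper_force: 6.0
```

```bash
python3 w.py w4; python3 - <<'E'
from h import *
a=optics.get_image("top")["pixels"][185:270,315:455]
b=optics.get_image("scene")["pixels"][120:230,325:445]
cv2.imwrite("pics/c2.png",np.vstack([cv2.resize(a,(480,291),interpolation=2),cv2.resize(b,(480,300),interpolation=2)]))
E
```

```text
[283 228  65  35 769] [320.37581274 239.21456437] [ 0.48671656 -0.17920978  0.066     ]
5.55 [ 0.47560139 -0.17960436  0.0611199 ] [0.00165652 0.99683766 0.07942556 0.00187637] [-0.53875694 -1.14883289 12.20802265] 0.0003314373897788391
```

View pics/w4.png

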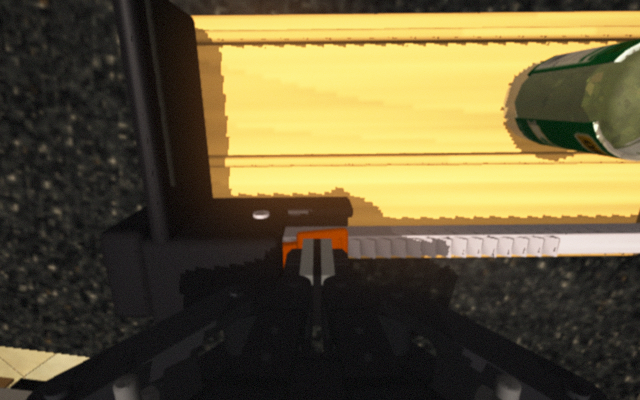

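View pics/c2.png

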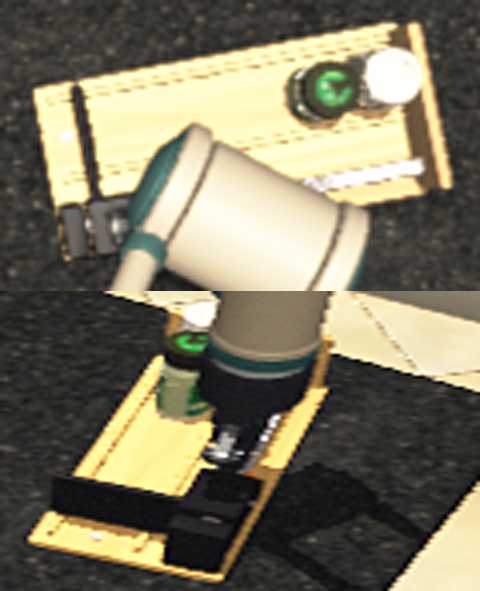

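The stop's cover now sits against the end block, at (75-95,230) in the upper half of the crop. So it started part-way along its travel. The back-off may have dragged it 1-3 mm, so I'll push gently home again and then lift straight up.

Call:
send_rows --increments '[{"gripper": 1,"linear": [-0.0003,0.002,0],"delta_rot": [0,0,0]},{"gripper": 1,"linear": [-0.0007,0.004,0],"delta_rot": [0,0,0]},{"gripper": 1,"linear": [-0.001,0.006,0],"delta_rot": [0,0,0]},{"gripper": 1,"linear": [-0.0011,0.007,0],"delta_rot": [0,0,0]},{"gripper": 1,"linear": [-0.0011,0.007,0],"delta_rot": [0,0,0]}]'

```text
clock: 6.2
position: [0.4758, -0.1772, 0.0616]
ee_rot: [0.009, 0.996, 0.084, 0.003]
contact_force: [-3.1, -21.9, 2.9]
width: 0.0
gripper_force: 12.8
```

Call:
send_rows --increments '[{"gripper": 1,"linear": [0.0003,-0.002,-0.0015],"delta_rot": [0,0,0]},{"gripper": 1,"linear": [0.0003,-0.002,-0.0015],"delta_rot": [0,0,0]},{"gripper": 1,"linear": [0,0,-0.0015],"delta_rot": [0,0,0]},{"gripper": 1,"linear": [0,0,-0.0015],"delta_rot": [0,0,0]}]'

```text
clock: 6.6
position: [0.476, -0.1772, 0.0613]
ee_rot: [0.009, 0.996, 0.084, 0.003]
contact_force: [-5.3, -21.6, 12.7]
width: -0.0003
gripper_force: 15.7
```

Call:
send_rows --increments '[{"gripper": 1,"linear": [0.0006,-0.0035,0.001],"delta_rot": [0,0,0]},{"gripper": 1,"linear": [0.0006,-0.0035,0.004],"delta_rot": [0,0,0]},{"gripper": 1,"linear": [0.0006,-0.004,0.01],"delta_rot": [0,0,0]},{"gripper": 1,"linear": [0.001,-0.006,0.03],"delta_rot": [0,0,0]},{"gripper": 1,"linear": [0.002,-0.01,0.06],"delta_rot": [0,0,0]},{"gripper": 1,"linear": [0.002,-0.01,0.1],"delta_rot": [0,0,0]},{"gripper": 1,"linear": [0.002,-0.01,0.14],"delta_rot": [0,0,0]},{"gripper": 1,"linear": [0.002,-0.01,0.16],"delta_rot": [0,0,0]}]'

```text
clock: 7.4
position: [0.4762, -0.1788, 0.2214]
ee_rot: [0.001, 0.997, 0.081, 0.003]
contact_force: [0.9, 0.3, -0.5]
width: 0.0
gripper_force: 0.0
```

Call:
send_rows --increments '[{"gripper": 1,"linear": [-0.03,0,0.02],"delta_rot": [0,0,0]},{"gripper": 1,"linear": [-0.06,0,0.02],"delta_rot": [0,0,0]},{"gripper": 1,"linear": [-0.06,0,0.02],"delta_rot": [0,0,0]},{"gripper": 1,"linear": [-0.06,0,0.02],"delta_rot": [0,0,0]},{"gripper": 1,"linear": [-0.06,0,0.02],"delta_rot": [0,0,0]}]'

```text
clock: 7.9
position: [0.4153, -0.1785, 0.2378]
ee_rot: [-0.0, 0.997, 0.081, 0.0]
contact_force: [0.3, 0.4, 0.4]
width: -0.0001
gripper_force: 0.0
```

```bash
python3 w.py w5; python3 - <<'E'
from h import *
im=cv2.imread("pics/w5.png")
b=optics.get_image("scene")["pixels"][120:230,325:445]
cv2.imwrite("pics/c3.png",np.hstack([cv2.resize(b,(327,300),interpolation=2),cv2.resize(im,(470,300))]))
E
```

```text
[311 103  33  32 303] [327.02640264 119.10561056] [ 0.47279724 -0.17845873  0.066     ]
7.9 [ 0.41526236 -0.17849829  0.23783722] [-1.54259357e-04  9.96688386e-01  8.13151371e-02  2.91755080e-04] [0.28486987 0.42895358 0.41789957] -9.504881926639706e-05
```

View pics/c3.png

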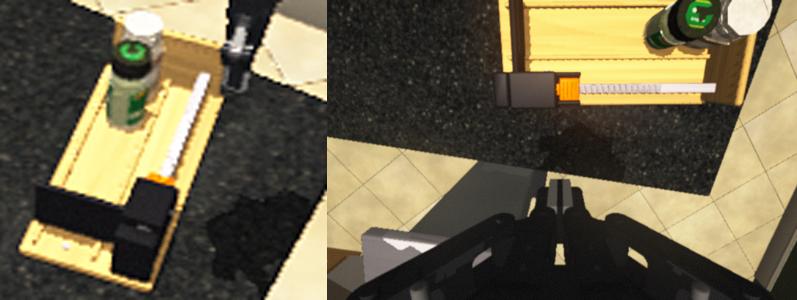

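Both halves show the cover against the end block, at (508,90) in the wrist half, with the jars standing. I'll use my last view for a close crop of that joint.

```bash
python3 - <<'E'
import cv2,numpy as np
a=cv2.imread("pics/w5.png")[80:160,220:360]
a=cv2.resize(a,None,fx=5,fy=5,interpolation=2)
cv2.imwrite("pics/c4.png",np.clip(a.astype(float)*2.2,0,255).astype(np.uint8))
E
```

```text
(no output)
```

View pics/c4.png

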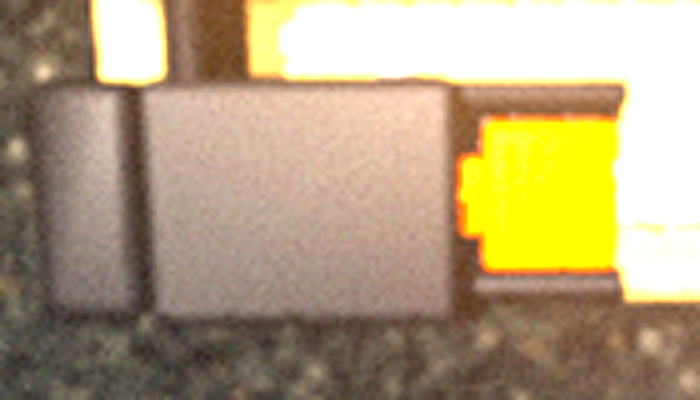

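```bash
python3 - <<'E'
from h import *
im=np.load("w5.npy",allow_pickle=True).item()
u=np.array([-.161,.987,0])
f=lambda x,y,z:onz(im,x/5+220-.4,y/5+80-.4,z)@u
print("block edge z77",f(124,200,.077),"outer",f(42,200,.077),"cover far z86",f(148,200,.086),"z77",f(148,200,.077),"near",f(452,200,.086),"pad",f(482,195,.066),f(618,195,.066))
g=cv2.cvtColor(im["pixels"],cv2.COLOR_BGR2GRAY)
for r in range(100,142,5): print(r,g[r,236:258])
w=np.load("w1.npy",allow_pickle=True).item()
for y in (160,175,190): print(cv2.cvtColor(w["pixels"],cv2.COLOR_BGR2GRAY)[y,226:300:3])
print(onz(w,134,165,.077)@u, onz(w,231,180,.086)@u,onz(w,292,180,.086)@u, onz(w,325,180,.066)@u)
E
```

```text
block edge z77 -0.1760799483485011 outer -0.16101881895288203 cover far z86 -0.18234122125196914 z77 -0.18048773838415083 near -0.23650028310212132 pad -0.2417758497341947 -0.26762298629847453
100 [76 80 84 85 89 96 83 68 54 41 31 35 55 78 88 86 90 89 90 89 92 93]
105 [71 77 85 83 92 92 83 69 50 41 35 31 44 65 79 87 85 86 88 87 86 88]
110 [74 84 81 85 85 90 86 66 54 42 31 29 42 56 72 81 83 85 84 84 81 82]
115 [75 75 79 78 83 85 83 70 56 39 36 32 35 51 69 79 80 82 78 77 80 80]
120 [72 69 71 78 72 76 75 70 58 40 34 29 28 41 59 72 79 75 76 76 75 76]
125 [70 70 68 68 70 70 75 69 57 45 34 30 31 36 48 69 69 76 71 74 70 74]
130 [64 62 65 66 65 69 64 62 57 42 41 32 28 29 42 62 69 66 71 69 68 71]
135 [53 57 60 60 55 58 61 59 59 49 42 32 22 27 40 49 62 69 69 68 66 71]
140 [45 50 50 46 48 55 50 50 53 45 35 30 26 27 32 49 58 67 57 65 65 63]
[225 203  58  54  62  47  49  47  45  48  44  44  45  48  51  47  45  48
  48  45  47  46  43  47  50]
[185  91  69  71  71  67  72  69  68  67  68  67  66  64  69  69  68  69
  71  66  69  61  52 164 158]
[159 129  56  62  58  56  57  56  58  57  58  57  54  60  62  56  55  58
  58  57  60  58  37  35  78]
-0.21226294305591417 -0.3012627197875216 -0.35530688239898106 -0.38505441325561096
```

The seam shows a dark band about 5 mm wide, which could be the stop's lower part or a real gap. To settle it I'll press the pad again, further back from the push face, and drag it by friction.

Call:
send_rows --increments '[{"gripper": 1,"linear": [0.03,-0.003,0],"delta_rot": [0,0,0]},{"gripper": 1,"linear": [0.062,-0.0055,-0.02],"delta_rot": [0,0,0]},{"gripper": 1,"linear": [0.062,-0.0055,-0.06],"delta_rot": [0,0,0]},{"gripper": 1,"linear": [0.062,-0.0055,-0.1],"delta_rot": [0,0,0]},{"gripper": 1,"linear": [0.062,-0.0055,-0.14],"delta_rot": [0,0,0]},{"gripper": 1,"linear": [0.062,-0.0055,-0.16],"delta_rot": [0,0,0]},{"gripper": 1,"linear": [0.062,-0.0055,-0.16],"delta_rot": [0,0,0]}]'

```text
clock: 8.7
position: [0.4747, -0.1826, 0.0746]
ee_rot: [-0.002, 0.997, 0.081, -0.003]
contact_force: [0.1, 0.0, 0.1]
width: -0.0
gripper_force: 0.0
```

Call:
send_rows --increments '[{"gripper": 1,"linear": [0,0,-0.006],"delta_rot": [0,0,0]},{"gripper": 1,"linear": [0,0,-0.012],"delta_rot": [0,0,0]},{"gripper": 1,"linear": [0,0,-0.016],"delta_rot": [0,0,0]},{"gripper": 1,"linear": [0,0,-0.018],"delta_rot": [0,0,0]},{"gripper": 1,"linear": [0,0,-0.018],"delta_rot": [0,0,0]}]'

```text
clock: 9.2
position: [0.4778, -0.1851, 0.0611]
ee_rot: [0.001, 0.997, 0.081, 0.001]
contact_force: [1.1, -1.7, 3.6]
width: 0.0001
gripper_force: 2.0
```

Call:
send_rows --increments '[{"gripper": 1,"linear": [0,0,-0.003],"delta_rot": [0,0,0]},{"gripper": 1,"linear": [0,0,-0.004],"delta_rot": [0,0,0]},{"gripper": 1,"linear": [0,0,-0.004],"delta_rot": [0,0,0]}]'

```text
clock: 9.5
position: [0.478, -0.1853, 0.0591]
ee_rot: [0.002, 0.997, 0.081, 0.002]
contact_force: [-2.3, -1.3, 20.1]
width: 0.0
gripper_force: 9.6
```

Call:
send_rows --increments '[{"gripper": 1,"linear": [-0.0002,0.001,0],"delta_rot": [0,0,0]},{"gripper": 1,"linear": [-0.0003,0.002,0],"delta_rot": [0,0,0]},{"gripper": 1,"linear": [-0.0005,0.003,0],"delta_rot": [0,0,0]},{"gripper": 1,"linear": [-0.0005,0.003,0],"delta_rot": [0,0,0]}]'

```text
clock: 9.9
position: [0.478, -0.1849, 0.0593]
ee_rot: [0.004, 0.997, 0.082, 0.002]
contact_force: [-3.0, -8.1, 15.9]
width: -0.0001
gripper_force: 9.0
```

With the pad fully down (20 N, z = 59 mm), the stop holds against an 8 N push, though it slides at under 2 N when free. So it is home. I'll lift clear.

Call:
send_rows --increments '[{"gripper": 1,"linear": [0,0,0.003],"delta_rot": [0,0,0]},{"gripper": 1,"linear": [0,0,0.008],"delta_rot": [0,0,0]},{"gripper": 1,"linear": [0,0,0.03],"delta_rot": [0,0,0]},{"gripper": 1,"linear": [0,0,0.07],"delta_rot": [0,0,0]},{"gripper": 1,"linear": [0,0,0.11],"delta_rot": [0,0,0]},{"gripper": 1,"linear": [0,0,0.15],"delta_rot": [0,0,0]},{"gripper": 1,"linear": [-0.03,0,0.18],"delta_rot": [0,0,0]},{"gripper": 1,"linear": [-0.06,0,0.18],"delta_rot": [0,0,0]}]'

```text
clock: 10.7
position: [0.4174, -0.1813, 0.2397]
ee_rot: [0.001, 0.997, 0.082, 0.003]
contact_force: [-1.0, -0.7, 0.2]
width: -0.0003
gripper_force: 0.0
```

Call:
send_rows --increments '[{"gripper": 1,"linear": [0,0,0],"delta_rot": [0,0,0]},{"gripper": 1,"linear": [0,0,0],"delta_rot": [0,0,0]},{"gripper": 1,"linear": [0,0,0],"delta_rot": [0,0,0]}]'

```text
clock: 11.0
position: [0.4162, -0.1806, 0.2355]
ee_rot: [-0.001, 0.997, 0.081, -0.0]
contact_force: [-0.6, -0.0, 0.7]
width: -0.0
gripper_force: 0.0
```

```bash
python3 w.py w6; python3 - <<'E'
from h import *
im=np.load("w6.npy",allow_pickle=True).item()
h=cv2.cvtColor(im["pixels"],cv2.COLOR_BGR2HSV);m=cv2.inRange(h,(4,180,120),(18,255,255))
N,_,s,c=cv2.connectedComponentsWithStats(m);i=1+np.argmax(s[1:,4])
x,y,w,hh=s[i,:4];u=np.array([-.161,.987,0])
print([onz(im,p,y+hh/2,.066)@u for p in(x,x+w)])
sign_off()
E
```

```text
[309 104  33  31 264] [324.34848485 119.88636364] [ 0.47250618 -0.17789102  0.066     ]
11.0 [ 0.41621303 -0.1805651   0.23546476] [-6.99348303e-04  9.96684046e-01  8.13652702e-02 -3.41126495e-04] [-0.61486238 -0.03094358  0.72995946] -3.6922137148886753e-05
[np.float64(-0.23716489635569046), np.float64(-0.2683027928854645)]
the job is handed in; nothing more can be done
```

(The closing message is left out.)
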